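Kit the flanged bushes by size

ROBOT

A 6-joint arm with a two-finger parallel gripper is mounted at the origin on the work surface. World frame = base frame: x ahead of the robot, y to its left, z up, the work surface at z = 0. Lengths are in m, angles in degrees, forces in N, time in s.
With the tool pointing down it reaches from about 0.4 to 0.825 m from the base axis. Payload 7 kg.
Tool frame: the origin (TCP) lies at the very end of the fingers, on their centre line; the grasp point (between the pads) lies 19 mm behind it; z points along the fingers, y is the line along which they close (so a half turn about z gives the same grasp; the last joint's range is limited). The gripper opens to 88 mm and grips with 3 to 60 N. Pads are 19 mm wide; open, the fingers measure 130 mm over their backs; the gripper's body (78 mm by 193 mm) begins 47 mm behind the grasp point.
Start: joints at [-55.457, 20.546, 0.682, 0, -70.136, -16.507], TCP at [0.209, -0.642, 0.227] pointing down, gripper open.
Joint ranges: [-176.03, 176.03], [-82.01, 121.73], [-58.28, 71.71], [-173.87, 95.51], [-174.79, -0.11], [-173.66, 173.66]. Speed limits (degrees/s): [136.94, 136.94, 172.46, 180, 180, 180].

INTERFACE

Orientations are given as [roll, pitch, yaw] about the fixed x, y, z axes, in that order (R = Rz(yaw) Ry(pitch) Rx(roll)).
In Python, from plant import ctrl gives the robot as it stands.
- The arm moves only by the tool carry_out, never from a script. Its argument "deltas" is a list that holds one entry, the list of rows, each a list of 5 numbers: the shift along the tool's x, y, z scaled (see below), then the turn about the tool's z scaled (see below), then the opening, from -1 (shut) to 1 (fully open). A call has 1 to 5 rows; each row is the pose to reach, as a shift and turn from the pose commanded when the call began, along the tool's axes at that moment, turning the shorter way round; what a row does not reach only later rows make up. The controller multiplies each number of a shift by 20 cm and each number of a turn by 2 pi rad. A row lasts 1/10 s, in which the tool goes at most 50 mm and 8.59 degrees, less where a joint would pass 70% of its speed; a pose out of reach is approached as far as the arm can. A call with a number of a shift or a turn outside -1 to 1 is refused whole. A call with a gripper value outside its range is refused whole. The fingers move at their own pace and stop on an object; the grip force is fixed at half the most. Time passes only in rows, so rows that repeat a pose let the fingers close. It gives the time, the measured TCP pose, the force, the opening and the grip force at its end, in the units of the state.
- ctrl.get_obs(): the state, without advancing time (a new reading comes with each control period).
- ctrl.snapshot(name): name is "scene" or "top"; returns a dict with "color" (420x560x3 uint8, red, green, blue), "camera_matrix" (3x3 intrinsics, pixels), "R" (3x3) and "t" (3): a world point X has camera coordinates R X + t. Camera axes: x right, y down, z forward; pixel columns grow to the right and rows downward; lengths in m; the calibration is good to about 2 mm. A picture is of the moment at which its call begins. There is no depth.
- ctrl.close_job(): hands the job in; it is judged then, once.
Trained networks look in a picture, given as the dict that the camera call returned (one of the last four; its "shot" number tells which), for a name from the list of things; names that differ only in an ending like _2 or _b are one class to them, and where a whole thing is asked for, a point or a joint stands for the part that bears it (a point fixed in the world has none). Each returns a list of dicts, best first, with "p" (0 to 1); they miss things now and then, are a little off and sometimes report something else, mostly with a low value. They report only what shows in the picture. A call takes as long as a camera call. They do not tell look-alikes from the thing itself.
- ctrl.search_frame(picture, name): "centre" ([column, row] in pixels, amid what is visible of it).
- ctrl.silhouettes(picture, name): "mask" (420x560 bool, what is visible of it) and "centre" ([column, row] in pixels, amid what is visible of it).
- ctrl.spot_point(picture, name): "centre" ([column, row] in pixels: a listed point, or the origin of a listed thing).
The state is a dict: "clock": time; "joint_pos": joint angles; "qvel": joint speeds; "tau": joint torques, N m; "tool_pos": TCP position; "orientation": TCP orientation; "force": force on the tool from outside, world axes, zero at the start; "moment": the same for the moment, N m; "opening": finger opening in m; "gripper_force": force on a finger pad.
Only numpy, scipy, OpenCV 4.12 (cv2) and the standard library are available. Lean on these libraries where they do the work, as an engineer would, in place of code of your own. Each camera call takes 0.05 s, during which the arm holds its last target. There are 200 camera calls.

TASK

Pick the four flanged bushes (the round parts with a bore) out of the parts on the bench and stand each one upright, flange flat on the floor, in the grey tray of its own size: the largest bush in the largest tray, and so on down to the smallest in the smallest. Do them one at a time from the largest down to the smallest, set each down rather than dropping it, and leave the solid hexagonal and square blanks where they are.

Things in the scene. Friction and masses are not known exactly. Their poses are not given: they have to be found in the camera images.
- bush_small: the smallest of four loose plain aluminium flanged bushes: a round flange 36 mm across and 8 mm thick at the bottom, on it a round neck 24 mm across with a round bore in its top; 48 mm tall overall, standing upright on the bench flange down. Origin: centre of the flange's underside; z up along the bush
- bush_medium: the second smallest of four loose plain aluminium flanged bushes: a round flange 46 mm across and 8 mm thick at the bottom, on it a round neck 32 mm across with a round bore in its top; 56 mm tall overall, standing upright on the bench flange down. Origin: centre of the flange's underside; z up along the bush
- bush_large: the second largest of four loose plain aluminium flanged bushes: a round flange 56 mm across and 8 mm thick at the bottom, on it a round neck 40 mm across with a round bore in its top; 64 mm tall overall, standing upright on the bench flange down. Origin: centre of the flange's underside; z up along the bush
- bush_largest: the largest of four loose plain aluminium flanged bushes: a round flange 66 mm across and 8 mm thick at the bottom, on it a round neck 48 mm across with a round bore in its top; 72 mm tall overall, standing upright on the bench flange down. Origin: centre of the flange's underside; z up along the bush
- tray_small: the smallest of four shallow square grey plastic trays, open on top, fixed to the bench: 68 mm square outside, 60 mm inside, rim 12 mm high, walls and floor 4 mm thick. Origin: centre of its underside, on the bench top (the tray's inner floor is 4 mm above it); x and y along its sides
- tray_medium: the second smallest of four shallow square grey plastic trays, open on top, fixed to the bench: 78 mm square outside, 70 mm inside, rim 12 mm high, walls and floor 4 mm thick. Origin: centre of its underside, on the bench top (the tray's inner floor is 4 mm above it); x and y along its sides
- tray_large: the second largest of four shallow square grey plastic trays, open on top, fixed to the bench: 88 mm square outside, 80 mm inside, rim 12 mm high, walls and floor 4 mm thick. Origin: centre of its underside, on the bench top (the tray's inner floor is 4 mm above it); x and y along its sides
- tray_largest: the largest of four shallow square grey plastic trays, open on top, fixed to the bench: 98 mm square outside, 90 mm inside, rim 12 mm high, walls and floor 4 mm thick. Origin: centre of its underside, on the bench top (the tray's inner floor is 4 mm above it); x and y along its sides
- hex_blank: bystander, not to be moved: loose solid hexagonal aluminium bar end without a bore, 36 mm across flats, 50 mm tall, standing upright. Origin: centre of its underside
- square_blank: bystander, not to be moved: loose solid square aluminium block without a bore, 42 x 42 mm, 40 mm tall. Origin: centre of its underside
There are look-alikes about, which are no part of the job. Leave any orange look-alike of the tray_large alone.

How it is judged:
By the outcome, as a careful person would: the job done as asked, in the order asked, and still so for the second after the job is handed in, with the robot touching nothing.
It also fails if it takes over 96 s, if anything falls off the work surface, if the arm or the gripper's body presses on something with over 40 N, if the wrist force passes 120 N, or if a joint passes its speed limit or range.

## Working session

There is one attempt and no reset: what is moved stays moved. The work goes in short steps, Python scripts to look and compute and a tool call to move; the robot and the scene stay as the last step left them, time stands still between calls to the robot, and variables do not carry over. Pictures are saved under pics/ and viewed, at most 14 in all, crops included, and the job is handed in when it is done.

Besides the shell and the picture viewer there is one more tool, called after "Emit:" as name(argument=value, ...) on one line, values as JSON. carry_out: Moves the arm, as the interface text tells. Its arguments: {"type":"object","properties":{"deltas":{"type":"array"}},"required":["deltas"]}

```bash
mkdir -p pics
cat > h.py <<'E'
import numpy as np, cv2
from plant import ctrl
def ray(p,uv,z):
    K,R,t=map(np.array,(p["camera_matrix"],p["R"],p["t"])); t=t.ravel()
    d=R.T@np.linalg.inv(K)@np.array([uv[0],uv[1],1.]); c=-R.T@t
    return c+d*(z-c[2])/d[2]
def save(p,n): cv2.imwrite(f"pics/{n}.png",p["color"][...,::-1])
E
python3 - <<'E'
from h import *
for n in("top","scene"):
    p=ctrl.snapshot(n); save(p,n+"1"); R=np.array(p["R"]);print(n,"cam",np.round(-R.T@np.array(p["t"]).ravel(),3))
    for o in "bush_small bush_medium bush_large bush_largest tray_small tray_medium tray_large tray_largest hex_blank square_blank".split():
        for d in ctrl.spot_point(p,o)[:3]: print(o,round(d["p"],2),np.round(d["centre"]),np.round(ray(p,d["centre"],0),3)[:2])
o=ctrl.get_obs();print(o["tool_pos"],o["orientation"],o["clock"],o["opening"])
E
```

```text
top cam [ 0.376 -0.065  0.775]
bush_small 0.59 [375. 283.] [ 0.444 -0.236]
bush_small 0.49 [221. 167.] [0.637 0.083]
bush_medium 0.89 [179. 266.] [0.435 0.133]
bush_medium 0.39 [221. 165.] [0.642 0.083]
bush_large 0.95 [273. 278.] [ 0.432 -0.045]
bush_largest 0.88 [327. 243.] [ 0.508 -0.141]
tray_small 0.83 [224. 167.] [0.639 0.079]
tray_medium 0.59 [376. 185.] [ 0.636 -0.226]
tray_medium 0.57 [377. 281.] [ 0.447 -0.238]
tray_medium 0.25 [326. 240.] [ 0.515 -0.138]
tray_large 0.74 [305. 175.] [ 0.64  -0.085]
tray_large 0.66 [450. 200.] [ 0.621 -0.371]
tray_large 0.59 [125. 221.] [0.508 0.253]
tray_largest 0.8 [154. 154.] [0.65  0.222]
hex_blank 0.74 [130. 221.] [0.508 0.243]
hex_blank 0.43 [180. 264.] [0.437 0.133]
hex_blank 0.41 [328. 239.] [ 0.517 -0.14 ]
square_blank 0.97 [222. 230.] [0.51  0.062]
scene cam [ 1.144 -0.039  1.009]
bush_small 0.74 [200. 200.] [ 0.449 -0.227]
bush_medium 0.75 [346. 192.] [0.436 0.136]
bush_medium 0.16 [262. 270.] [ 0.647 -0.076]
bush_large 0.64 [275. 195.] [ 0.441 -0.041]
bush_largest 0.91 [233. 224.] [ 0.524 -0.143]
tray_small 0.77 [334. 269.] [0.648 0.088]
tray_medium 0.59 [198. 266.] [ 0.633 -0.22 ]
tray_large 0.84 [133. 261.] [ 0.616 -0.37 ]
tray_large 0.66 [261. 270.] [ 0.648 -0.077]
tray_largest 0.87 [393. 267.] [0.646 0.222]
hex_blank 0.6 [397. 218.] [0.516 0.25 ]
square_blank 0.6 [318. 215.] [0.504 0.061]
[ 0.20898699 -0.64180444  0.22659243] [-1.79998134e+02  2.25890849e-04 -1.61961798e+02] 1.1 0.08753841666793666
```

View pics/top1.png

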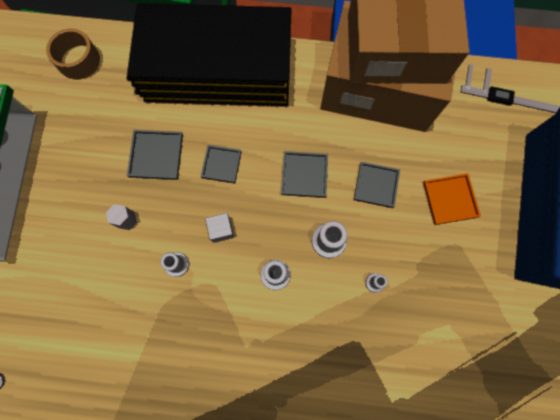

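View pics/scene1.png

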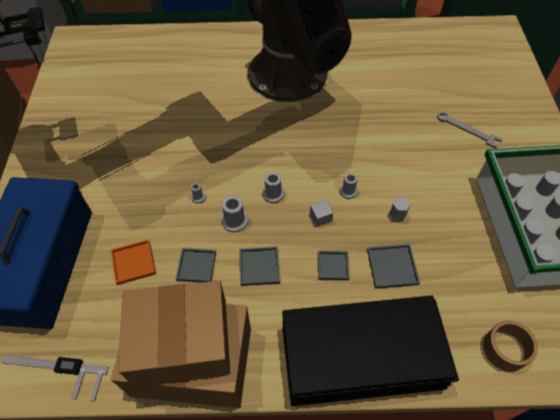

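The top view shows the bushes at largest (330,238), large (275,273), medium (175,263) and small (376,282). The grey trays are at largest (155,154), small (222,164), large (305,175) and medium (377,185). The two tray_large candidates are grey (305,175) and orange (451,199). The grey one fits, because the orange one is the look-alike to leave alone. The blanks are the hex at (120,216) and the square at (219,228).

I'll measure by fitting model silhouettes in both views and confirm in one crop.

```bash
cat >> h.py <<'E'
from scipy.optimize import minimize
B=dict(largest=(.066,.048,.072),large=(.056,.040,.064),medium=(.046,.032,.056),small=(.036,.024,.048))
T=dict(largest=.098,large=.088,medium=.078,small=.068)
def proj(p,X):
    c=np.asarray(X)@np.array(p["R"]).T+np.array(p["t"]).ravel(); q=c@np.array(p["camera_matrix"]).T
    return q[:,:2]/q[:,2:]
def poly(m,P,s=8):
    h=cv2.convexHull(np.float32(P)); cv2.fillPoly(m,[np.int32(np.round(h*256))],1,cv2.LINE_8,8); return m
a=np.linspace(0,2*np.pi,48); ci=np.c_[np.cos(a),np.sin(a)]
def bushmask(p,s,x,z0=0):
    F,N,H=B[s]; r=lambda d,z:np.c_[x[0]+d/2*ci[:,0],x[1]+d/2*ci[:,1],0*a+z+z0]
    m=np.zeros((420,560),np.uint8)
    poly(m,proj(p,np.r_[r(F,0),r(F,.008)])); return poly(m,proj(p,np.r_[r(N,.008),r(N,H)]))
def traymask(p,s,x):
    w=T[s]/2; c,n=np.cos(x[2]),np.sin(x[2]); Q=np.array([[-w,-w],[w,-w],[w,w],[-w,w]])@np.array([[c,n],[-n,c]])+x[:2]
    return poly(np.zeros((420,560),np.uint8),proj(p,np.r_[np.c_[Q,[0]*4],np.c_[Q,[.012]*4]]))
def fit(f,mask,x0,steps):
    def cost(x):
        m=f(x)>0; return 1-(m&mask).sum()/max(1,(m|mask).sum())
    S=np.vstack([x0]+[np.array(x0)+np.eye(len(x0))[i]*steps[i] for i in range(len(x0))])
    r=minimize(cost,x0,method="Nelder-Mead",options=dict(initial_simplex=S,maxiter=150)); return r.x,1-r.fun
def best(p,name,uv):
    L=[d for d in ctrl.silhouettes(p,name) if np.hypot(*(np.array(d["centre"])-uv))<18]
    return L[0]["mask"] if L else None
E
python3 - <<'E'
from h import *
b0=dict(largest=(.508,-.141),large=(.434,-.043),medium=(.435,.134),small=(.446,-.233))
t0=dict(largest=(.648,.222),large=(.644,-.08),medium=(.635,-.224),small=(.641,.083))
for n in("top","scene"):
    p=ctrl.snapshot(n); im=p["color"][...,::-1].copy()
    for s in B:
        for k,x0,f,st in(("bush_",b0[s],lambda x:bushmask(p,s,x),(.006,.006)),("tray_",(*t0[s],0.),lambda x:traymask(p,s,x),(.006,.006,.1))):
            m=best(p,k+s,proj(p,[[*x0[:2],.02]])[0])
            if m is None: print(n,k+s,"none");continue
            x,q=fit(f,m,x0,st); print(n,k+s,np.round(x,4),"IoU",round(q,2),m.sum())
            cs,_=cv2.findContours(f(x),cv2.RETR_EXTERNAL,cv2.CHAIN_APPROX_NONE); cv2.drawContours(im,cs,-1,(0,0,255) if k=="tray_" else (0,255,0),1)
    if n=="top": cv2.imwrite("pics/c1.png",cv2.resize(im[110:310,90:490],None,fx=2,fy=2,interpolation=cv2.INTER_NEAREST))
E
```

```text
top bush_largest [ 0.5146 -0.143 ] IoU 0.93 1011
top tray_largest [0.6473 0.2168 0.0471] IoU 0.97 2476
top bush_large [ 0.4373 -0.0481] IoU 0.96 732
top tray_large [ 0.6399 -0.0826  0.0578] IoU 0.97 2090
top bush_medium [0.4362 0.1402] IoU 0.87 522
top tray_medium [ 0.6351 -0.2251 -0.0694] IoU 0.94 1590
top bush_small [ 0.4444 -0.2346] IoU 0.93 350
top tray_small [ 0.6435  0.0843 -0.035 ] IoU 0.97 1249
scene bush_largest [ 0.5116 -0.1419] IoU 0.93 781
scene tray_largest [0.6458 0.2178 0.0631] IoU 0.96 1900
scene bush_large [ 0.4402 -0.046 ] IoU 0.83 480
scene tray_large [ 0.639  -0.0806  0.0571] IoU 0.94 1441
scene bush_medium [0.4333 0.14  ] IoU 0.95 399
scene tray_medium [ 0.6336 -0.2259 -0.0767] IoU 0.95 1174
scene bush_small [ 0.4442 -0.2321] IoU 0.86 229
scene tray_small [ 0.6417  0.0867 -0.028 ] IoU 0.92 868
```

View pics/c1.png

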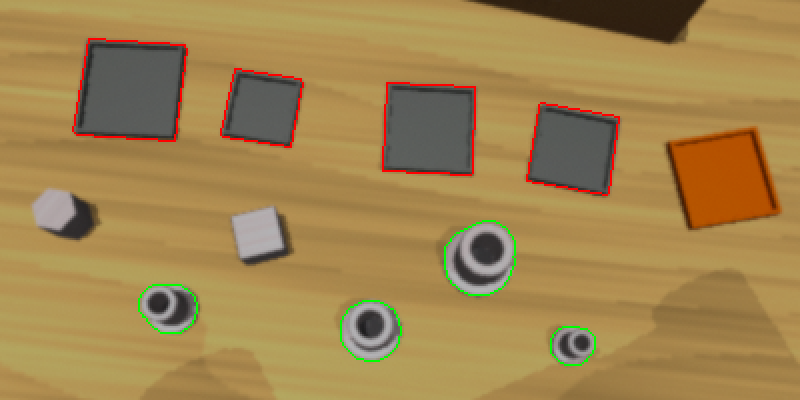

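The outlines fit in both views to within about 3 mm. The grey tray at (305,175) is confirmed as tray_large and the orange one stays out of it. I'm starting towards the largest bush.

Emit:
carry_out(deltas=[[[-0.94,0.8,0,0.0501,1],[-0.94,0.8,0,0.0501,1],[-0.94,0.8,0,0.0501,1],[-0.94,0.8,0,0.0501,1],[-0.94,0.8,0,0.0501,1]]])

```text
clock: 2.5
tool_pos: [0.3389, -0.4299, 0.2268]
orientation: [-180.0, 0.0, 180.0]
force: [1.5, -0.4, 0.1]
opening: 0.0878
gripper_force: 0.0
```

Emit:
carry_out(deltas=[[[-0.435,0.719,0.24,0,1],[-0.435,0.719,0.24,0,1],[-0.435,0.719,0.24,0,1],[-0.435,0.719,0.24,0,1],[-0.435,0.719,0.24,0,1]]])

```text
clock: 3.0
tool_pos: [0.4262, -0.2852, 0.1778]
orientation: [180.0, -0.0, -179.8]
force: [0.2, 0.2, -0.1]
opening: 0.0872
gripper_force: 0.0
```

Emit:
carry_out(deltas=[[[-0.435,0.719,0.24,0,1],[-0.435,0.719,0.24,0,1],[-0.435,0.719,0.24,0,1],[-0.435,0.719,0.24,0,1],[-0.435,0.719,0.24,0,1]]])

```text
clock: 3.5
tool_pos: [0.5133, -0.1421, 0.1297]
orientation: [-180.0, -0.1, -179.8]
force: [-0.4, -0.7, 1.0]
opening: 0.0874
gripper_force: 0.0
```

Emit:
carry_out(deltas=[[[0,0,0.2,0,1],[0,0,0.35,0,1],[0,0,0.5,0,1],[0,0,0.5,0,1],[0,0,0.5,0,1]]])

```text
clock: 4.0
tool_pos: [0.5122, -0.1447, 0.0311]
orientation: [-180.0, -0.0, 180.0]
force: [0.0, 0.5, 0.6]
opening: 0.0878
gripper_force: 0.0
```

Emit:
carry_out(deltas=[[[0,0,0,0,-1],[0,0,0,0,-1],[0,0,0,0,-1],[0,0,0,0,-1],[0,0,0,0,-1]]])

```text
clock: 4.5
tool_pos: [0.5124, -0.1438, 0.031]
orientation: [180.0, 0.0, -180.0]
force: [-0.5, 1.0, -0.0]
opening: 0.0536
gripper_force: 0.0
```

Emit:
carry_out(deltas=[[[0,0,0,0,-1],[0,0,0,0,-1],[0,0,0,0,-1],[0,0,0,0,-1],[0,0,0,0,-1]]])

```text
clock: 5.0
tool_pos: [0.5123, -0.1438, 0.0308]
orientation: [180.0, 0.0, -180.0]
force: [-0.7, 2.2, 4.6]
opening: 0.0477
gripper_force: 30.0
```

Emit:
carry_out(deltas=[[[0,0,-0.1,0,-1],[0,0,-0.25,0,-1],[0,0,-0.4,0,-1],[0,0,-0.5,0,-1],[0,0,-0.5,0,-1]]])

```text
clock: 5.5
tool_pos: [0.5137, -0.144, 0.133]
orientation: [-180.0, 0.3, -180.0]
force: [0.1, 1.3, -2.6]
opening: 0.0477
gripper_force: 30.0
```

Emit:
carry_out(deltas=[[[-0.03,0.08,0,0,-1],[-0.075,0.2,0,0,-1],[-0.13,0.35,0,0,-1],[-0.175,0.47,0,0,-1],[-0.2225,0.6,0,0,-1]]])

```text
clock: 6.0
tool_pos: [0.5559, -0.0231, 0.1288]
orientation: [-180.0, -0.1, 180.0]
force: [-0.0, 0.1, -2.4]
opening: 0.0478
gripper_force: 30.0
```

Emit:
carry_out(deltas=[[[-0.05,0.13,0,0,-1],[-0.1,0.26,0,0,-1],[-0.145,0.39,0,0,-1],[-0.19,0.51,0,0,-1],[-0.2225,0.6,0,0,-1]]])

```text
clock: 6.5
tool_pos: [0.6008, 0.0973, 0.1287]
orientation: [-180.0, -0.1, -180.0]
force: [-1.1, -0.8, -3.1]
opening: 0.0475
gripper_force: 30.0
```

Emit:
carry_out(deltas=[[[-0.06,0.16,0,0,-1],[-0.12,0.33,0,0,-1],[-0.18,0.48,0,0,-1],[-0.2225,0.6,0,0,-1],[-0.2225,0.6,0,0,-1]]])

```text
clock: 7.0
tool_pos: [0.6461, 0.2187, 0.1285]
orientation: [-180.0, -0.1, -179.9]
force: [-0.4, -0.8, -2.8]
opening: 0.0478
gripper_force: 30.0
```

Emit:
carry_out(deltas=[[[0,0,0.1,0,-1],[0,0,0.22,0,-1],[0,0,0.34,0,-1],[0,0,0.42,0,-1],[0,0,0.44,0,-1]]])

```text
clock: 7.5
tool_pos: [0.6437, 0.2145, 0.0392]
orientation: [-179.9, -0.3, 179.9]
force: [-0.8, -0.0, -2.2]
opening: 0.0476
gripper_force: 30.0
```

Emit:
carry_out(deltas=[[[0,0,0.01,0,-1],[0,0,0.02,0,-1],[0,0,0.03,0,-1],[0,0,0.036,0,-1],[0,0,0.036,0,-1]]])

```text
clock: 8.0
tool_pos: [0.6458, 0.2162, 0.0357]
orientation: [180.0, 0.0, -180.0]
force: [-0.3, -0.8, -2.1]
opening: 0.0478
gripper_force: 30.0
```

Run:
```python
from h import *
p=ctrl.snapshot("scene"); c=p["color"][180:320,300:500,::-1]; cv2.imwrite("pics/s2.png",cv2.resize(c,None,fx=4,fy=4,interpolation=cv2.INTER_CUBIC))
o=ctrl.get_obs();print(o["clock"],o["tool_pos"],o["force"])
```

```text
8.05 [0.645781   0.21619638 0.03575042] [-0.02989021 -0.28897063 -1.13210674]
```

View pics/s2.png

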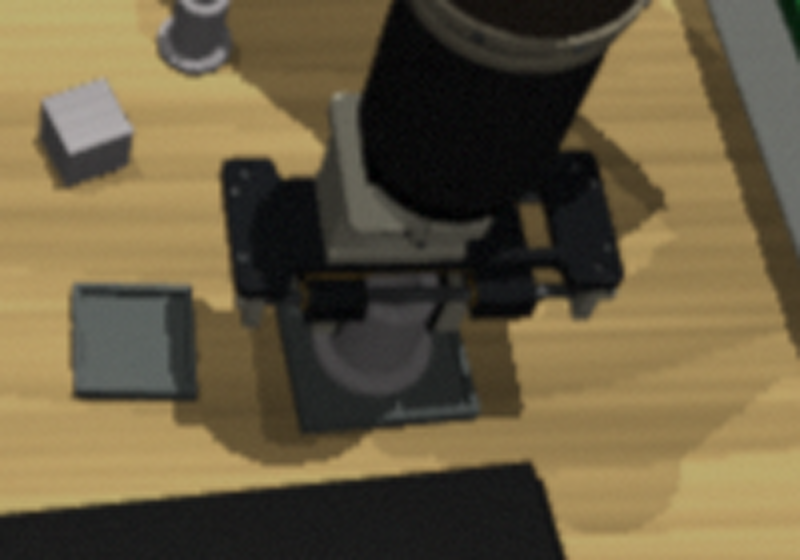

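The crop shows the flange inside the largest tray at about (375,345), clear of the rim all round. I'll lower the last millimetre until it touches, then release.

Emit:
carry_out(deltas=[[[0,0,0.002,0,-1],[0,0,0.004,0,-1],[0,0,0.006,0,-1],[0,0,0.006,0,-1],[0,0,0.006,0,-1]]])

```text
clock: 8.55
tool_pos: [0.6458, 0.2162, 0.0349]
orientation: [180.0, 0.0, -180.0]
force: [-3.6, -1.1, 5.2]
opening: 0.0476
gripper_force: 30.0
```

Emit:
carry_out(deltas=[[[0,0,0,0,0.7],[0,0,0,0,0.7],[0,0,0,0,0.7],[0,0,0,0,0.7],[0,0,0,0,0.7]]])

```text
clock: 9.05
tool_pos: [0.6457, 0.2161, 0.034]
orientation: [-180.0, -0.0, 180.0]
force: [0.6, -0.1, -0.1]
opening: 0.0739
gripper_force: 0.0
```

Emit:
carry_out(deltas=[[[0,0,0,0,0.7],[0,0,-0.1,0,0.7],[0,0,-0.25,0,0.7],[0,0,-0.4,0,0.7],[0,0,-0.48,0,1]]])

```text
clock: 9.55
tool_pos: [0.6468, 0.2166, 0.1331]
orientation: [179.9, 0.2, -180.0]
force: [-0.5, -0.0, 0.6]
opening: 0.0784
gripper_force: 0.0
```

Contact showed as +5 N at 34.9 mm and it released cleanly. Next is bush_large.

Emit:
carry_out(deltas=[[[0.15,-0.19,0,0,1],[0.3,-0.38,0,0,1],[0.45,-0.57,0,0,1],[0.52,-0.66,0,0,1],[0.52,-0.66,0,0,1]]])

```text
clock: 10.05
tool_pos: [0.5396, 0.0819, 0.1308]
orientation: [180.0, -0.0, 179.9]
force: [1.5, -0.1, 0.7]
opening: 0.0879
gripper_force: 0.0
```

Emit:
carry_out(deltas=[[[0.15,-0.19,0,0,1],[0.3,-0.38,0,0,1],[0.45,-0.57,0,0,1],[0.52,-0.66,0,0,1],[0.52,-0.66,0,0,1]]])

```text
clock: 10.55
tool_pos: [0.4363, -0.0493, 0.1305]
orientation: [180.0, 0.0, 179.9]
force: [0.9, 0.8, 0.5]
opening: 0.0877
gripper_force: 0.0
```

Emit:
carry_out(deltas=[[[0,0,0,0,1],[0,0,0.15,0,1],[0,0,0.3,0,1],[0,0,0.45,0,1],[0,0,0.51,0,1]]])

```text
clock: 11.05
tool_pos: [0.4376, -0.0472, 0.0257]
orientation: [-180.0, -0.2, -180.0]
force: [-0.3, -0.1, -0.4]
opening: 0.0875
gripper_force: 0.0
```

Emit:
carry_out(deltas=[[[0,0,0,0,-1],[0,0,0,0,-1],[0,0,0,0,-1],[0,0,0,0,-1],[0,0,0,0,-1]]])

```text
clock: 11.55
tool_pos: [0.4383, -0.0476, 0.0289]
orientation: [180.0, 0.1, -180.0]
force: [0.2, 0.4, 0.7]
opening: 0.0531
gripper_force: 0.0
```

Emit:
carry_out(deltas=[[[0,0,0,0,-1],[0,0,0,0,-1],[0,0,0,0,-1],[0,0,0,0,-1],[0,0,0,0,-1]]])

```text
clock: 12.05
tool_pos: [0.4379, -0.0479, 0.0286]
orientation: [-180.0, 0.0, -180.0]
force: [-1.2, -1.3, 7.2]
opening: 0.0394
gripper_force: 30.0
```

Emit:
carry_out(deltas=[[[0,0,-0.1,0,-1],[0,0,-0.25,0,-1],[0,0,-0.4,0,-1],[0,0,-0.51,0,-1],[0,0,-0.51,0,-1]]])

```text
clock: 12.55
tool_pos: [0.4394, -0.0474, 0.1329]
orientation: [179.9, 0.3, -180.0]
force: [-0.8, -0.2, -1.4]
opening: 0.0395
gripper_force: 30.0
```

Emit:
carry_out(deltas=[[[-0.08,-0.014,0,0,-1],[-0.19,-0.033,0,0,-1],[-0.31,-0.053,0,0,-1],[-0.42,-0.072,0,0,-1],[-0.5025,-0.086,0,0,-1]]])

```text
clock: 13.05
tool_pos: [0.5387, -0.0653, 0.1287]
orientation: [-180.0, -0.1, 180.0]
force: [-1.1, 0.5, -1.9]
opening: 0.0395
gripper_force: 30.0
```

Emit:
carry_out(deltas=[[[-0.12,-0.02,0,0,-1],[-0.24,-0.041,0,0,-1],[-0.36,-0.062,0,0,-1],[-0.46,-0.079,0,0,-1],[-0.5025,-0.086,0,0,-1]]])

```text
clock: 13.55
tool_pos: [0.6394, -0.0826, 0.1282]
orientation: [-180.0, -0.1, 180.0]
force: [-1.1, -0.0, -1.0]
opening: 0.0395
gripper_force: 30.0
```

Emit:
carry_out(deltas=[[[0,0,0.08,0,-1],[0,0,0.2,0,-1],[0,0,0.32,0,-1],[0,0,0.42,0,-1],[0,0,0.455,0,-1]]])

```text
clock: 14.05
tool_pos: [0.6362, -0.0823, 0.036]
orientation: [-180.0, -0.3, 180.0]
force: [-0.9, -0.2, -1.4]
opening: 0.0396
gripper_force: 30.0
```

Emit:
carry_out(deltas=[[[0,0,0.01,0,-1],[0,0,0.018,0,-1],[0,0,0.026,0,-1],[0,0,0.03,0,-1],[0,0,0.03,0,-1]]])

```text
clock: 14.55
tool_pos: [0.639, -0.0822, 0.0337]
orientation: [180.0, 0.0, 180.0]
force: [-0.2, 0.1, -1.6]
opening: 0.0395
gripper_force: 30.0
```

Run:
```python
from h import *
p=ctrl.snapshot("scene"); c=p["color"][180:320,180:380,::-1]; cv2.imwrite("pics/s3.png",cv2.resize(c,None,fx=4,fy=4,interpolation=cv2.INTER_CUBIC))
o=ctrl.get_obs();print(o["clock"],o["tool_pos"],o["force"])
```

```text
14.6 [ 0.63890366 -0.08222785  0.03367311] [ 0.75495041 -0.21595805 -0.82751547]
```

View pics/s3.png

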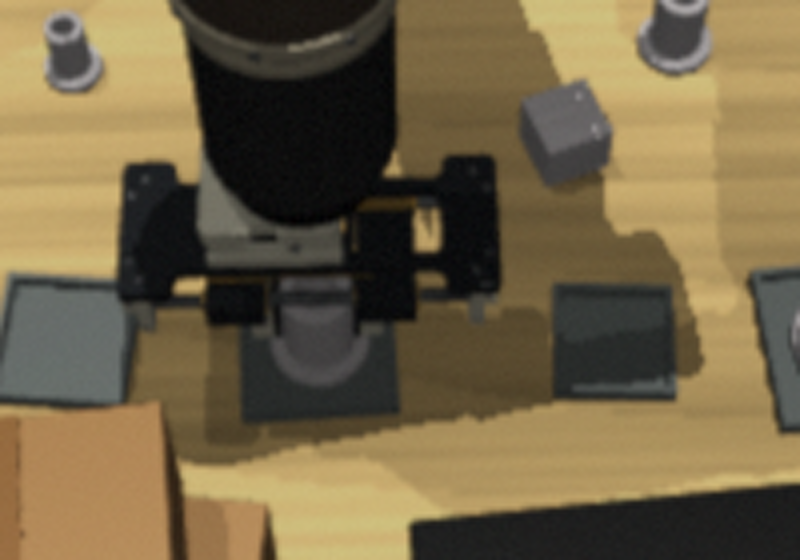

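The crop shows the flange of bush_large at about (320,345), well inside the grey large tray. I'll lower it to contact, release it and go to bush_medium.

Emit:
carry_out(deltas=[[[0,0,0.002,0,-1],[0,0,0.004,0,-1],[0,0,0.006,0,-1],[0,0,0.007,0,-1],[0,0,0.007,0,-1]]])

```text
clock: 15.1
tool_pos: [0.6388, -0.0822, 0.0326]
orientation: [-180.0, 0.0, -180.0]
force: [-3.0, 1.8, 6.3]
opening: 0.0399
gripper_force: 30.0
```

Emit:
carry_out(deltas=[[[0,0,0,0,0.7],[0,0,0,0,0.7],[0,0,0,0,0.7],[0,0,0,0,0.7],[0,0,0,0,0.7]]])

```text
clock: 15.6
tool_pos: [0.6387, -0.0823, 0.0317]
orientation: [-180.0, -0.0, -180.0]
force: [0.2, 0.8, 0.4]
opening: 0.0721
gripper_force: 0.0
```

Emit:
carry_out(deltas=[[[0,0,0,0,0.7],[0,0,-0.1,0,0.7],[0,0,-0.25,0,0.7],[0,0,-0.4,0,0.7],[0,0,-0.49,0,1]]])

```text
clock: 16.1
tool_pos: [0.6396, -0.0823, 0.1324]
orientation: [-180.0, 0.2, -180.0]
force: [0.1, 0.3, 0.9]
opening: 0.0784
gripper_force: 0.0
```

Emit:
carry_out(deltas=[[[0.15,0.16,0,0,1],[0.3,0.32,0,0,1],[0.45,0.486,0,0,1],[0.5125,0.554,0,0,1],[0.5125,0.554,0,0,1]]])

```text
clock: 16.6
tool_pos: [0.5347, 0.0301, 0.1304]
orientation: [180.0, 0.0, -179.9]
force: [-0.9, -0.7, 0.6]
opening: 0.0875
gripper_force: 0.0
```

Emit:
carry_out(deltas=[[[0.15,0.16,0,0,1],[0.3,0.32,0,0,1],[0.45,0.486,0,0,1],[0.5125,0.554,0,0,1],[0.5125,0.554,0,0,1]]])

```text
clock: 17.1
tool_pos: [0.433, 0.1407, 0.1302]
orientation: [180.0, 0.0, -179.8]
force: [1.1, -0.2, 0.1]
opening: 0.0874
gripper_force: 0.0
```

Emit:
carry_out(deltas=[[[0,0,0,0,1],[0,0,0.15,0,1],[0,0,0.3,0,1],[0,0,0.45,0,1],[0,0,0.54,0,1]]])

```text
clock: 17.6
tool_pos: [0.4337, 0.1378, 0.0197]
orientation: [-179.9, -0.1, 179.9]
force: [-0.1, 0.6, 0.3]
opening: 0.0878
gripper_force: 0.0
```

Emit:
carry_out(deltas=[[[0,0,0,0,-1],[0,0,0,0,-1],[0,0,0,0,-1],[0,0,0,0,-1],[0,0,0,0,-1]]])

```text
clock: 18.1
tool_pos: [0.4342, 0.1397, 0.0226]
orientation: [179.9, 0.1, -180.0]
force: [0.4, 0.6, 1.0]
opening: 0.0531
gripper_force: 0.0
```

Emit:
carry_out(deltas=[[[0,0,0,0,-1],[0,0,0,0,-1],[0,0,0,0,-1],[0,0,0,0,-1],[0,0,0,0,-1]]])

```text
clock: 18.6
tool_pos: [0.4337, 0.1393, 0.022]
orientation: [-180.0, 0.0, -180.0]
force: [-2.2, -0.1, 5.4]
opening: 0.0314
gripper_force: 30.0
```

Emit:
carry_out(deltas=[[[0,0,0,0,-1],[0,0,0,0,-1],[0,0,0,0,-1]]])

```text
clock: 18.9
tool_pos: [0.4337, 0.1393, 0.022]
orientation: [-180.0, 0.0, -180.0]
force: [-2.6, -0.8, 5.2]
opening: 0.032
gripper_force: 30.0
```

Emit:
carry_out(deltas=[[[0,0,-0.1,0,-1],[0,0,-0.25,0,-1],[0,0,-0.4,0,-1],[0,0,-0.54,0,-1],[0,0,-0.54,0,-1]]])

```text
clock: 19.4
tool_pos: [0.4356, 0.1407, 0.1331]
orientation: [179.8, 0.3, -180.0]
force: [0.6, 0.8, -0.7]
opening: 0.0314
gripper_force: 30.0
```

Emit:
carry_out(deltas=[[[-0.04,-0.08,0,0,-1],[-0.11,-0.2,0,0,-1],[-0.19,-0.34,0,0,-1],[-0.27,-0.49,0,0,-1],[-0.333,-0.609,0,0,-1]]])

```text
clock: 19.9
tool_pos: [0.5004, 0.0161, 0.1288]
orientation: [-180.0, -0.1, 180.0]
force: [0.4, -0.3, -2.0]
opening: 0.0315
gripper_force: 30.0
```

Emit:
carry_out(deltas=[[[-0.07,-0.13,0,0,-1],[-0.14,-0.26,0,0,-1],[-0.21,-0.39,0,0,-1],[-0.28,-0.51,0,0,-1],[-0.333,-0.609,0,0,-1]]])

```text
clock: 20.4
tool_pos: [0.5671, -0.1056, 0.1285]
orientation: [180.0, -0.1, 180.0]
force: [0.7, 0.6, -1.2]
opening: 0.0312
gripper_force: 30.0
```

Emit:
carry_out(deltas=[[[-0.09,-0.16,0,0,-1],[-0.18,-0.33,0,0,-1],[-0.27,-0.49,0,0,-1],[-0.334,-0.6095,0,0,-1],[-0.334,-0.6095,0,0,-1]]])

```text
clock: 20.9
tool_pos: [0.6341, -0.2289, 0.1275]
orientation: [-180.0, -0.1, 179.8]
force: [-0.1, 1.4, -1.1]
opening: 0.0313
gripper_force: 30.0
```

Emit:
carry_out(deltas=[[[0,0,0.08,0,-1],[0,0,0.2,0,-1],[0,0,0.32,0,-1],[0,0,0.43,0,-1],[0,0,0.485,0,-1]]])

```text
clock: 21.4
tool_pos: [0.6317, -0.2253, 0.0297]
orientation: [179.9, -0.2, 180.0]
force: [-0.4, 0.2, -0.1]
opening: 0.0314
gripper_force: 30.0
```

Emit:
carry_out(deltas=[[[0,0,0.01,0,-1],[0,0,0.018,0,-1],[0,0,0.026,0,-1],[0,0,0.03,0,-1],[0,0,0.03,0,-1]]])

```text
clock: 21.9
tool_pos: [0.634, -0.2262, 0.0275]
orientation: [-180.0, 0.1, 180.0]
force: [-0.0, -0.8, -1.5]
opening: 0.0314
gripper_force: 30.0
```

Run:
```python
from h import *
p=ctrl.snapshot("scene"); c=p["color"][180:320,100:300,::-1]; cv2.imwrite("pics/s4.png",cv2.resize(c,None,fx=4,fy=4,interpolation=cv2.INTER_CUBIC))
o=ctrl.get_obs();print(o["clock"],o["tool_pos"],o["force"])
```

```text
21.95 [ 0.63400888 -0.22621395  0.02743317] [-0.4833391  -0.282921   -1.47877709]
```

View pics/s4.png

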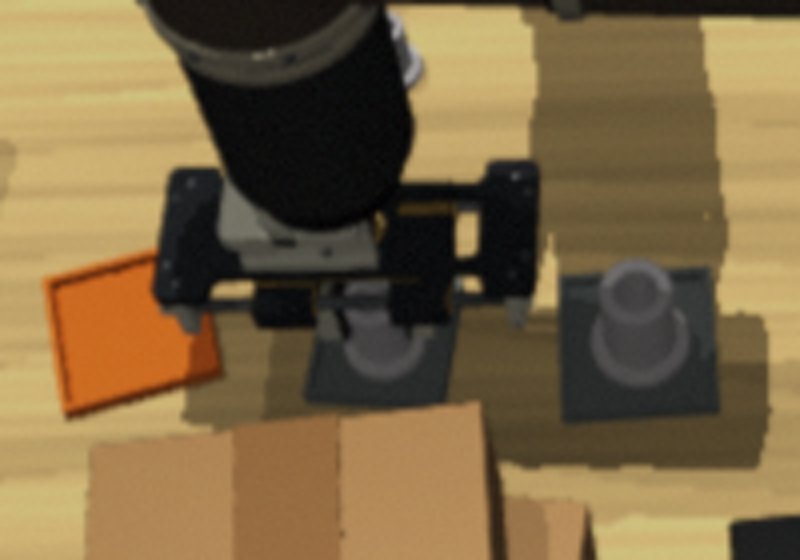

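The crop shows bush_medium's flange at about (385,350), centred in its tray and clear of the rims. bush_large stands upright in its own tray at (640,335). I'll lower to contact, release and go on to bush_small.

Emit:
carry_out(deltas=[[[0,0,0.002,0,-1],[0,0,0.004,0,-1],[0,0,0.006,0,-1],[0,0,0.008,0,-1],[0,0,0.008,0,-1]]])

```text
clock: 22.45
tool_pos: [0.6338, -0.2262, 0.026]
orientation: [-180.0, 0.0, -180.0]
force: [-2.3, 0.6, 5.7]
opening: 0.0316
gripper_force: 30.0
```

Emit:
carry_out(deltas=[[[0,0,0,0,0.6],[0,0,0,0,0.6],[0,0,0,0,0.6],[0,0,0,0,0.6],[0,0,0,0,0.6]]])

```text
clock: 22.95
tool_pos: [0.6337, -0.2262, 0.025]
orientation: [-180.0, -0.0, -180.0]
force: [0.2, -0.1, 0.1]
opening: 0.0655
gripper_force: 0.0
```

Emit:
carry_out(deltas=[[[0,0,0,0,0.6],[0,0,-0.1,0,0.6],[0,0,-0.25,0,0.6],[0,0,-0.4,0,0.6],[0,0,-0.52,0,1]]])

```text
clock: 23.45
tool_pos: [0.6341, -0.2263, 0.131]
orientation: [-180.0, 0.1, -180.0]
force: [-0.2, 0.2, -0.2]
opening: 0.0739
gripper_force: 0.0
```

Emit:
carry_out(deltas=[[[0.2,-0.008,0,0,1],[0.42,-0.017,0,0,1],[0.64,-0.026,0,0,1],[0.85,-0.036,0,0,1],[0.951,-0.04,0,0,1]]])

```text
clock: 23.95
tool_pos: [0.44, -0.234, 0.1292]
orientation: [180.0, -0.0, 179.9]
force: [0.2, 0.6, 0.7]
opening: 0.0873
gripper_force: 0.0
```

Emit:
carry_out(deltas=[[[0,0,0,0,1],[0,0,0.17,0,1],[0,0,0.34,0,1],[0,0,0.5,0,1],[0,0,0.571,0,1]]])

```text
clock: 24.45
tool_pos: [0.4428, -0.2339, 0.0124]
orientation: [180.0, -0.2, 180.0]
force: [-0.2, -0.2, -0.1]
opening: 0.0878
gripper_force: 0.0
```

Emit:
carry_out(deltas=[[[0,0,0,0,-1],[0,0,0,0,-1],[0,0,0,0,-1],[0,0,0,0,-1],[0,0,0,0,-1]]])

```text
clock: 24.95
tool_pos: [0.4441, -0.2342, 0.0158]
orientation: [-180.0, 0.1, -180.0]
force: [0.4, 0.2, -0.5]
opening: 0.0533
gripper_force: 0.0
```

Emit:
carry_out(deltas=[[[0,0,0,0,-1],[0,0,0,0,-1],[0,0,0,0,-1],[0,0,0,0,-1],[0,0,0,0,-1]]])

```text
clock: 25.45
tool_pos: [0.4436, -0.2342, 0.0151]
orientation: [-180.0, 0.0, -180.0]
force: [-1.1, 0.7, 2.1]
opening: 0.0233
gripper_force: 30.0
```

Emit:
carry_out(deltas=[[[0,0,0,0,-1],[0,0,0,0,-1],[0,0,0,0,-1],[0,0,0,0,-1],[0,0,0,0,-1]]])

```text
clock: 25.95
tool_pos: [0.4435, -0.2342, 0.015]
orientation: [-180.0, 0.0, -180.0]
force: [-1.0, 0.3, 3.8]
opening: 0.0231
gripper_force: 30.0
```

Emit:
carry_out(deltas=[[[0,0,-0.1,0,-1],[0,0,-0.25,0,-1],[0,0,-0.4,0,-1],[0,0,-0.55,0,-1],[0,0,-0.571,0,-1]]])

```text
clock: 26.45
tool_pos: [0.4454, -0.2346, 0.1325]
orientation: [-179.9, 0.3, -180.0]
force: [1.6, 0.7, -1.0]
opening: 0.0235
gripper_force: 30.0
```

Emit:
carry_out(deltas=[[[-0.04,0.065,0,0,-1],[-0.11,0.177,0,0,-1],[-0.19,0.306,0,0,-1],[-0.27,0.435,0,0,-1],[-0.33,0.532,0,0,-1]]])

```text
clock: 26.95
tool_pos: [0.5098, -0.1258, 0.1278]
orientation: [180.0, -0.1, -180.0]
force: [0.1, -0.2, -0.7]
opening: 0.0234
gripper_force: 30.0
```

Emit:
carry_out(deltas=[[[-0.07,0.113,0,0,-1],[-0.14,0.226,0,0,-1],[-0.21,0.339,0,0,-1],[-0.28,0.451,0,0,-1],[-0.33,0.532,0,0,-1]]])

```text
clock: 27.45
tool_pos: [0.5757, -0.0195, 0.1276]
orientation: [-180.0, -0.1, -180.0]
force: [-0.1, -0.0, -0.2]
opening: 0.0233
gripper_force: 30.0
```

Emit:
carry_out(deltas=[[[-0.09,0.145,0,0,-1],[-0.18,0.29,0,0,-1],[-0.27,0.435,0,0,-1],[-0.33,0.532,0,0,-1],[-0.33,0.532,0,0,-1]]])

```text
clock: 27.95
tool_pos: [0.6423, 0.0877, 0.1274]
orientation: [-180.0, -0.1, -179.9]
force: [-1.0, 0.3, -0.9]
opening: 0.0235
gripper_force: 30.0
```

Emit:
carry_out(deltas=[[[0,0,0.08,0,-1],[0,0,0.2,0,-1],[0,0,0.34,0,-1],[0,0,0.46,0,-1],[0,0,0.516,0,-1]]])

```text
clock: 28.45
tool_pos: [0.6393, 0.0842, 0.0228]
orientation: [-179.9, -0.3, 180.0]
force: [-0.7, -0.5, -1.0]
opening: 0.0234
gripper_force: 30.0
```

Emit:
carry_out(deltas=[[[0,0,0.01,0,-1],[0,0,0.018,0,-1],[0,0,0.026,0,-1],[0,0,0.03,0,-1],[0,0,0.03,0,-1]]])

```text
clock: 28.95
tool_pos: [0.6419, 0.0852, 0.0207]
orientation: [180.0, 0.1, 180.0]
force: [-0.4, -0.0, -0.7]
opening: 0.0238
gripper_force: 30.0
```

Run:
```python
from h import *
p=ctrl.snapshot("scene"); c=p["color"][180:320,240:440,::-1]; cv2.imwrite("pics/s5.png",cv2.resize(c,None,fx=4,fy=4,interpolation=cv2.INTER_CUBIC))
o=ctrl.get_obs();print(o["clock"],o["tool_pos"],o["force"])
```

```text
29.0 [0.6417994  0.08517364 0.02063195] [-0.04743225 -0.4883679   0.01517437]
```

View pics/s5.png

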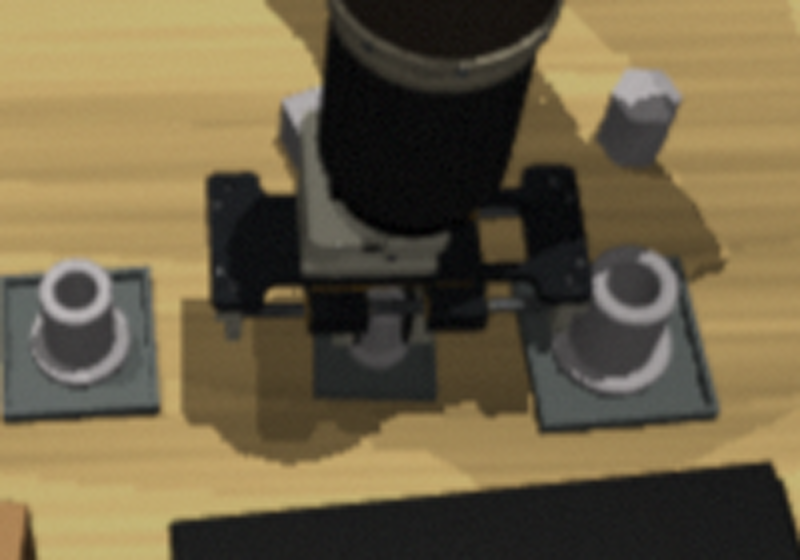

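The crop shows bush_small's flange at about (380,350), inside the smallest tray, with bush_largest and bush_large standing in theirs. I'll lower, release and rise.

Emit:
carry_out(deltas=[[[0,0,0.002,0,-1],[0,0,0.004,0,-1],[0,0,0.006,0,-1],[0,0,0.009,0,-1],[0,0,0.009,0,-1]]])

```text
clock: 29.5
tool_pos: [0.6416, 0.0851, 0.0191]
orientation: [-180.0, 0.0, -180.0]
force: [-3.6, 0.3, 7.2]
opening: 0.0233
gripper_force: 30.0
```

Emit:
carry_out(deltas=[[[0,0,0,0,0.4],[0,0,0,0,0.4],[0,0,0,0,0.4],[0,0,0,0,0.4],[0,0,0,0,0.4]]])

```text
clock: 30.0
tool_pos: [0.6415, 0.085, 0.018]
orientation: [-180.0, -0.0, 180.0]
force: [0.5, -0.2, 0.6]
opening: 0.0571
gripper_force: 0.0
```

Emit:
carry_out(deltas=[[[0,0,0,0,0.4],[0,0,-0.1,0,0.4],[0,0,-0.25,0,0.4],[0,0,-0.4,0,0.4],[0,0,-0.55,0,0.4]]])

```text
clock: 30.5
tool_pos: [0.6413, 0.085, 0.1292]
orientation: [-180.0, -0.0, -180.0]
force: [1.4, 0.1, 0.0]
opening: 0.0614
gripper_force: 0.0
```

Emit:
carry_out(deltas=[[[0.2,0,-0.2,0,0.4],[0.4,0,-0.3,0,0.4],[0.6,0,-0.3,0,0.4],[0.8,0,-0.3,0,0.4],[0.8,0,-0.3,0,0.4]]])

```text
clock: 31.0
tool_pos: [0.4773, 0.0843, 0.1888]
orientation: [179.9, -0.0, -180.0]
force: [0.6, -0.0, 0.6]
opening: 0.0613
gripper_force: 0.0
```

Run:
```python
from h import *
p=ctrl.snapshot("scene"); c=p["color"][150:350,100:460,::-1]; cv2.imwrite("pics/s6.png",cv2.resize(c,None,fx=2.2,fy=2.2,interpolation=cv2.INTER_CUBIC))
for s in B:
    for d in ctrl.spot_point(p,"bush_"+s)[:1]: print(s,round(d["p"],2),np.round(d["centre"]),np.round(ray(p,d["centre"],.004),3))
```

```text
largest 0.73 [390. 271.] [0.658 0.212 0.004]
large 0.94 [260. 267.] [ 0.641 -0.079  0.004]
medium 0.88 [194. 266.] [ 0.634 -0.228  0.004]
small 0.63 [333. 263.] [0.635 0.085 0.004]
```

View pics/s6.png

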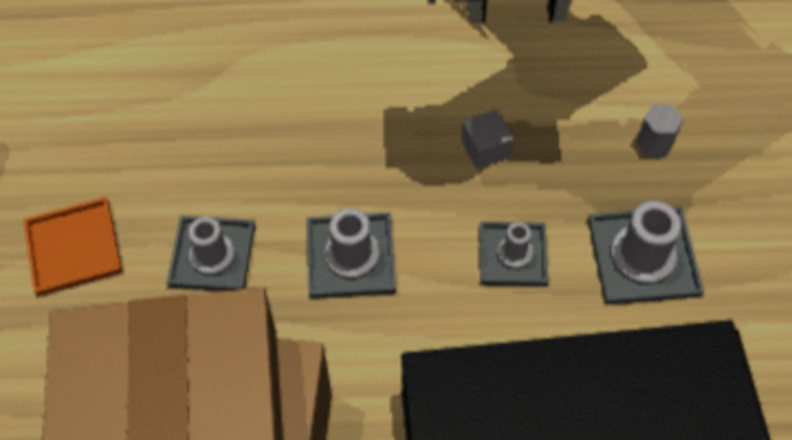

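The picture shows all four bushes upright in their trays: medium (210,245), large (350,240), small (516,245) and largest (650,240). The orange tray is empty, the blanks haven't moved and the gripper is clear.

```bash
python3 -c "
from plant import ctrl
print(ctrl.close_job())"
```

```text
the job is handed in; nothing more can be done
None
```

All four bushes stand upright in the grey trays of their own size, placed from largest to smallest, with the blanks and the orange tray untouched; I handed the job in at about 31 s.

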